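Lay a blood tube down on the roller mixer

TASK

Take the stoppered blood tube that stands in the white foam rack and lay it in an empty groove between two neighbouring rollers of the rocking roller mixer, wholly on the rollers between the two end plates. While the fingers hold the tube, push its lower end gently against the mixer (the top edge of the near end plate, then the rollers) so that it swings in the fingers from upright to nearly flat, and let go only when it is nearly flat with its lower end resting on the rollers. The deck has stopped at an unknown slope, so lower the tube by feel; it is glass: do not let it topple or drop, or press hard on it or the mixer. Leave the small tubes in the rack, the timer and the two vials where they are.

Things in the scene. Friction and masses are not known exactly. Their poses are not given: they have to be found in the camera images.
- blood_tube: Blood tube to lay down: glass, 14 mm diameter, 120 mm long over all, rubber stopper of 16.4 mm diameter on its upper 18 mm; 11 to 20 g. Starts upright in a rack well, bottom 6 mm above the worktop; the only tall thing in the rack. Origin: centre of its bottom end; z runs along it to the stopper. Pinched at the stopper with 20 to 30 N it swings about the line through the fingertips.
- stopper_end (a point): Centre of the tube's stopper end face, 120 mm from its bottom. Pinched over its last 15 mm, the tube turns in the fingers about a line close to this end face when a newton or more pushes sideways on its lower end; once turned it stays, but sags back about 10 degrees when the push ends.
- mixer: Rocking roller mixer, switched off; its base is fixed, 248 mm (x, from -112 to 136 mm) by 204 mm (y). Origin: on the worktop; x runs along the rollers to the drive housing (x 92 to 136 mm, 83 mm high, dial 94 mm). A deck with five rollers is hinged at its -x end; the drive has stopped with its other end raised by anything from 0 to 11.5 degrees. Stiff; the slope is not reported: feel or look.
- deck_hinge (a point): Middle of the deck's hinge line (along y): the mixer's x = -104 mm, y = 0, 68 mm above the worktop. From here along the deck: roller axes at height 0, y = -68, -34, 0, 34, 68 mm; rollers 28 mm diameter, x = 8 to 172 mm, turning stiffly. Two end plates 8 mm thick, middles at x = 0 and 180 mm, 176 mm wide (y), straight free top edges 24 mm above the roller axes; nothing outside the one at 0.
- groove (a point): Start of the empty groove at the mixer's y = -51 mm, above the hinge line, 80 mm above the worktop. Grooves: y = -51, -17, 17 mm (empty) and 51 mm (holds a like tube). A tube's axis lies 12 mm (glass) to 14 mm (stopper) above the roller axes' plane; fingertips that straddle it meet the roller tops (14 mm) before the stopper is down, so the stopper is let go some 10 to 20 mm above its rest.
- foam_rack: White foam tube rack, 148 mm (x) by 196 mm (y), 34 mm high, fixed to the worktop. Origin: centre of its underside. Wells about 15 mm square, floor 6 mm above the worktop.
- micro_tube_a: Small capped micro tube, 41 mm high, standing in the rack, reaching 47 mm above the worktop; leave it. Origin: centre of its bottom end.
- micro_tube_b: Another small capped micro tube like the first, standing in the rack; leave it. Origin: centre of its bottom end.
- timer: Flat bench timer, 64 x 64 x 18 mm, lying left of the mixer; leave it. Origin: centre of its underside.
- vial_a: Small reagent vial with screw cap, 25 mm in diameter, 48 mm high, standing behind the rack; leave it. Origin: centre of its underside.
- vial_b: Another small reagent vial of the same size beside the first; leave it. Origin: centre of its underside.

How it is judged:
On the way, in this order (a step that is already met when the one before it is completed fails the run):
1. The tube is drawn up out of the rack by the fingers (contact force between blood_tube and the fingers above 0.3 N and height (world z) of blood_tube above 0.05 m), for 0.1 s.
2. Held by the fingers, the leaning tube (20 to 57 degrees from upright) is pushed against the mixer (contact force between blood_tube and the fingers above 0.3 N and contact force between blood_tube and mixer above 0.2 N and angle between blood_tube's own z axis and vertical between 0.35 and 1 rad), for 0.1 s.
3. Still held, the tube is nearly flat (within 26 degrees of level, as the deck may slope) and touches the mixer, over the rollers (contact force between blood_tube and the fingers above 0.3 N and contact force between blood_tube and mixer above 0.2 N and x of blood_tube in the frame of mixer between -0.101 and 0.073 m and angle between blood_tube's own z axis and vertical between 1.12 and 2.02 rad), for 0.1 s.
At the end, for the whole second after the job is handed in: The tube lies released and at rest in an empty groove: both ends within 5 mm of the groove's middle line, 70 to 125 mm above the worktop, between the two end plates. Timer and vials moved under 20 mm, small tubes under 15 mm (z of blood_tube in the frame of mixer between 0.07 and 0.125 m and x of blood_tube in the frame of mixer between -0.101 and 0.073 m and z of stopper_end in the frame of mixer between 0.07 and 0.125 m and x of stopper_end in the frame of mixer between -0.101 and 0.073 m and ((y of blood_tube in the frame of mixer between -0.056 and -0.046 m and y of stopper_end in the frame of mixer between -0.056 and -0.046 m) or (y of blood_tube in the frame of mixer between -0.022 and -0.012 m and y of stopper_end in the frame of mixer between -0.022 and -0.012 m) or (y of blood_tube in the frame of mixer between 0.012 and 0.022 m and y of stopper_end in the frame of mixer between 0.012 and 0.022 m)) and linear speed of blood_tube below 0.02 m/s and contact force between blood_tube and the fingers below 0.05 N and distance of each of micro_tube_a, micro_tube_b from where it was at the start of the episode below 0.015 m and distance of each of timer, vial_a, vial_b from where it was at the start of the episode below 0.02 m); the robot touches nothing.
It fails at once if The glass tube is pressed against the mixer with more than 30 N (contact force between blood_tube and mixer above 30 N).
It fails at once if Out of the rack, the tube is let go while steeper than 33 degrees from level, so that it drops or topples (contact force between blood_tube and the fingers below 0.05 N and height (world z) of blood_tube above 0.05 m and angle between blood_tube's own z axis and vertical below 1 rad).
It fails at once if The fingers press on the mixer with more than 30 N (contact force between the fingers and mixer above 30 N).
It fails at once if A small tube in the rack is pulled out or knocked by more than 15 mm (distance of any of micro_tube_a, micro_tube_b from where it was at the start of the episode above 0.015 m).
It fails at once if The timer or a vial is pushed by more than 20 mm (distance of any of timer, vial_a, vial_b from where it was at the start of the episode above 0.02 m).
It also fails if it takes over 58 s, if anything falls off the work surface, if the arm or the gripper's body presses on something with over 40 N, if the wrist force passes 120 N, or if a joint passes its speed limit or range.

ROBOT

A 7-joint arm with a two-finger parallel gripper is mounted at the origin on a cart in front of the work surface, level with it; the furniture and walls round the work are solid. World frame = base frame: x ahead of the robot, y to its left, z up, the work surface at z = 0. Lengths are in m, angles in rad, forces in N, time in s.
With the tool pointing down it reaches from about 0.425 to 0.825 m from the base axis. Payload 3.6 kg.
Tool frame: the origin (TCP) lies between the finger pads; the fingertips stand 25 mm ahead of it and the grasp point (between the pads) lies 6 mm ahead of it; z points along the fingers, y is the line along which they close (so a half turn about z gives the same grasp; the last joint's range is limited). The gripper opens to 85 mm and grips with 20 to 120 N. Pads are 22 mm wide; open, the fingers measure 114 mm over their backs; the gripper's body (76 mm by 85 mm) begins 54 mm behind the grasp point. The pads swing forward as they close: fully open they stand 13 mm farther back than shut.
Start: joints at [1.25, 0.615, -0.013, 1.423, 0.008, 1.103, -0.04], TCP at [0.189, -0.622, 0.256] pointing down, gripper open.
Joint ranges: [-3.12, 3.12], [-0.3, 2.06], [-1.34, 1.32], [0.26, 2.42], [-1.36, 4.5], [0.01, 1.98], [-2.84, 2.84]. Speed limits (rad/s): [2.79, 2.79, 3.14, 3.14, 3.14, 3.14, 3.14].

INTERFACE

Orientations are given as a 3x3 rotation matrix whose columns are the frame's x, y, z axes.
In Python, from bench import robot gives the robot as it stands. The module is installed in compiled form; this text tells all that it offers.
- The arm moves only by the tool servo_tool, never from a script. Its argument "targets" is one flat list of numbers, 6 for each row, row after row: the shift along the tool's x, y, z in units of 500 mm (1.0 is 500 mm), then the turn, a rotation vector about the tool's x, y, z in units of 0.12 rad (1.0 is 0.12 rad). In form: [tx, ty, tz, ax, ay, az, tx, ty, tz, ax, ay, az, ...]. A call has 1 to 20 rows; each row shifts and turns the commanded pose from where the row before left it, along the tool's axes as they then stand; what a row does not reach is not made up. A row lasts 1/10 s, in which the tool goes at most 50 mm and 8.59 degrees, less where a joint would pass 70% of its speed; a pose out of reach is approached as far as the arm can. A call with a number of a shift or a turn outside -1 to 1 is refused whole. A call with a gripper value outside its range is refused whole. "gripper" is the opening, from -1 (shut) to 1 (fully open), set as the call begins (left out, the last holds). The fingers move at their own pace and stop on an object; "grip_force" is the grip in N (left out, the last holds). Time passes only in rows, so rows that do not move let the fingers close. It gives the time, the measured TCP pose, the force, the opening and the grip force at its end, in the units of the state.
- robot.read_state(): the state, without advancing time (a new reading comes with each control period).
- robot.camera(name): name is "scene" or "top" or "wrist"; returns a dict with "image" (384x512x3 uint8, red, green, blue), "mtx" (3x3 intrinsics, pixels), "dist" ([k1, k2, p1, p2, k3] as OpenCV has them; the pictures are not rectified), "R" (3x3) and "t" (3): a world point X has camera coordinates R X + t; the wrist camera has in their place "hand_eye" (4x4, takes a point from camera to tool coordinates, whose origin is the TCP and whose axes are the flange's). Camera axes: x right, y down, z forward; pixel columns grow to the right and rows downward; lengths in m; the calibration is good to about 2 mm. A picture is of the moment at which its call begins: read the wrist's pose just before it. There is no depth.
- robot.finish_job(): hands the job in; it is judged then, once.
The state is a dict: "clock": time; "qpos": joint angles; "joint_vel": joint speeds; "joint_efforts": joint torques, N m; "tcp_pos": TCP position; "eef_rot": TCP orientation; "contact_force": force on the tool from outside, world axes, zero at the start; "moment": the same for the moment, N m; "width": opening from 0.0 (shut) to 1.0 (fully open); "finger_force": force on a finger pad.
Only numpy, scipy, OpenCV 4.12 (cv2) and the standard library are available. Lean on these libraries where they do the work, as an engineer would, in place of code of your own. Each camera call takes 0.05 s, during which the arm holds its last target. There are 200 camera calls.

## Working session

There is one attempt and no reset: what is moved stays moved. The work goes in short steps, Python scripts to look and compute and a tool call to move; the robot and the scene stay as the last step left them, time stands still between calls to the robot, and variables do not carry over. Pictures are saved under pics/ and viewed, at most 10 in all, crops included, and the job is handed in when it is done.

Besides the shell and the picture viewer there is one more tool, called by a JSON object that holds its "op" and its "data", one argument or row to a line. servo_tool: Moves the arm, as the interface text tells. Its arguments: {"type":"object","properties":{"targets":{"type":"array","items":{"type":"number"}},"gripper":{"type":"number"},"grip_force":{"type":"number"}},"required":["targets"]}

```bash
mkdir -p pics; python3 - <<'E'
from bench import robot
import cv2,numpy as np
s=robot.read_state();print({k:np.round(v,3).tolist() for k,v in s.items()})
for n in("scene","top"):
    c=robot.camera(n);cv2.imwrite(f"pics/{n}0.png",c["image"][:,:,::-1]);np.savez(f"{n}0.npz",**c)
    print(n,c["mtx"].tolist(),np.round(c["dist"],4),np.round(c["R"],3).tolist(),np.round(c["t"],3), "pos",np.round(-np.array(c["R"]).T@c["t"],3))
E
```

```text
{'clock': 0.0, 'qpos': [1.25, 0.616, -0.013, 1.425, 0.008, 1.103, -0.04], 'joint_vel': [0.0, -0.0, 0.0, -0.001, 0.001, 0.001, -0.001], 'joint_efforts': [-0.001, -46.921, 0.259, -17.103, 0.01, 0.01, -0.0], 'tcp_pos': [0.189, -0.621, 0.255], 'eef_rot': [[0.957, 0.291, -0.001], [0.291, -0.957, 0.002], [-0.0, -0.003, -1.0]], 'contact_force': [0.145, 0.378, -1.312], 'moment': [-0.036, 0.058, -0.064], 'finger_force': 0.0, 'width': 1.003}
scene [[417.64550542106497, 0.0, 257.31769982510536], [0.0, 417.64550542106497, 193.0084270935805], [0.0, 0.0, 1.0]] [0.0043 0.     0.     0.     0.    ] [[0.694, -0.72, 0.026], [-0.282, -0.304, -0.91], [0.663, 0.624, -0.414]] [-0.397  0.265  0.87 ] pos [-0.226 -0.748  0.612]
top [[466.02339404770777, 0.0, 258.24775867427593], [0.0, 466.02339404770777, 189.38290118994945], [0.0, 0.0, 1.0]] [-0.0334  0.      0.      0.      0.    ] [[0.021, -1.0, -0.003], [-0.998, -0.021, -0.06], [0.06, 0.005, -0.998]] [-0.023  0.554  1.35 ] pos [ 0.473 -0.018  1.38 ]
```

View pics/scene0.png

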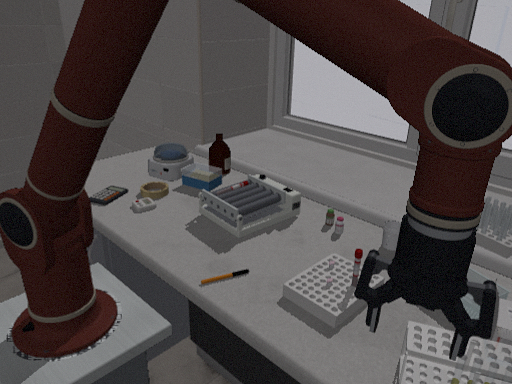

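View pics/top0.png

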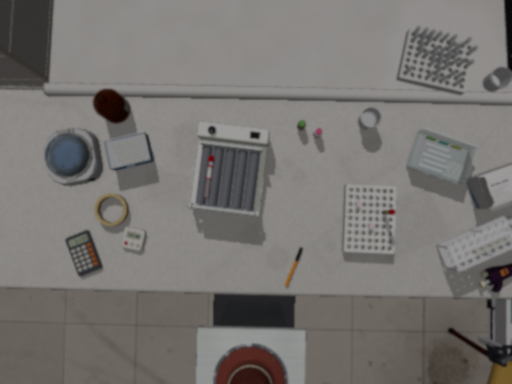

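The scene view shows the mixer at about (250,205) with its housing away from the robot, and the rack at about (330,290) with the red-stoppered tube at (357,262). The top view shows the stopper at (391,212), the mixer at (230,170) and its occupied groove at the left. I'll zoom in next.

```bash
python3 - <<'E'
import cv2,numpy as np
a=cv2.imread("pics/top0.png");b=cv2.imread("pics/scene0.png")
A=cv2.resize(a[112:222,180:285],None,fx=3.6,fy=3.6,interpolation=3);B=cv2.resize(a[175:265,335:405],None,fx=4.4,fy=4.4,interpolation=3)
C=np.zeros((400,720,3),np.uint8);C[:A.shape[0],:A.shape[1]]=A[:400];C[:B.shape[0],400:400+B.shape[1]]=B
cv2.imwrite("pics/crop0.png",C)
E
```

```text
(no output)
```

View pics/crop0.png

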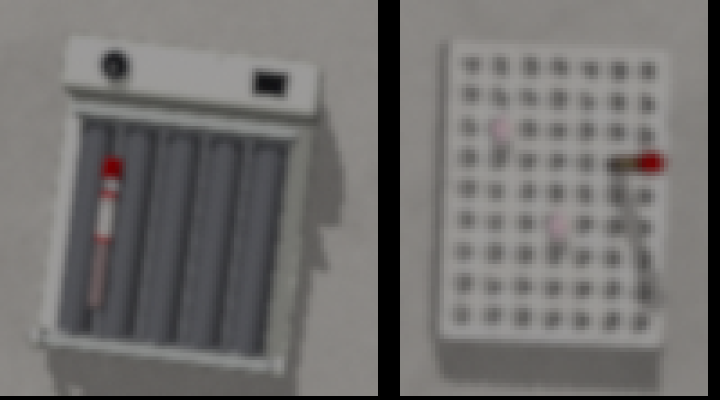

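The crop shows the housing top with corners at (68,37), (320,66), (316,115) and (62,90). The near plate runs (37,335) to (283,368), the red stopper is at (651,162) and the micro tubes at (500,130) and (560,227). Next I cast these to points.

```bash
cat > h.py <<'E'
import cv2,numpy as np
from bench import robot
def ray(c,uv):
    p=cv2.undistortPoints(np.array([[uv]],float),np.array(c["mtx"]),np.array(c["dist"]))[0,0]
    R=np.array(c["R"]);return -R.T@np.array(c["t"]),R.T@np.array([p[0],p[1],1])
def onz(c,uv,z):
    o,d=ray(c,uv);return o+d*(z-o[2])/d[2]
def two(c1,u1,c2,u2):
    o1,d1=ray(c1,u1);o2,d2=ray(c2,u2);s=np.linalg.lstsq(np.c_[d1,-d2],o2-o1,rcond=None)[0]
    return (o1+d1*s[0]+o2+d2*s[1])/2,np.linalg.norm(o1+d1*s[0]-o2-d2*s[1])
def red(im,th=60):
    i=im.astype(int);return (i[...,0]-np.maximum(i[...,1],i[...,2])>th).astype(np.uint8)
E
python3 - <<'E'
from h import *
T=dict(np.load("top0.npz"));S=dict(np.load("scene0.npz"))
m=lambda x,y:(180+(x+.5)/3.6-.5,112+(y+.5)/3.6-.5); r=lambda x,y:(335+(x-400+.5)/4.4-.5,175+(y+.5)/4.4-.5)
for n,p,z in[("hous",m(68,37),.083),("hous",m(320,66),.083),("hous",m(316,115),.083),("hous",m(62,90),.083),("np",m(40,333),.092),("np",m(283,366),.092),("stopC",r(651,162),.122),("tubebot",r(616,163),.02),("micA",r(500,130),.047),("micB",r(560,227),.047),("rack",r(447,41),.034),("rack",r(667,50),.034),("rack",r(441,337),.034),("rack",r(661,346),.034)]:
    print(n,np.round(onz(T,p,z),4))
for n,C,box in(("top",T,(180,250,370,410)),("scene",S,(240,300,335,385)),("topm",T,(140,215,195,230)),("scm",S,(170,210,225,260))):
    k=red(C["image"]);y0,y1,x0,x1=box;ys,xs=np.nonzero(k[y0:y1,x0:x1]);print(n,len(xs),xs.min()+x0,xs.max()+x0,ys.min()+y0,ys.max()+y0,xs.mean()+x0,ys.mean()+y0)
b=S["image"];a=cv2.resize(b[170:300,190:380][:,:,::-1],None,fx=4,fy=4,interpolation=3);cv2.imwrite("pics/sc_crop.png",a)
E
```

```text
hous [0.7375 0.1602 0.083 ]
hous [ 0.7185 -0.0374  0.083 ]
hous [ 0.6798 -0.035   0.083 ]
hous [0.6956 0.1637 0.083 ]
np [0.5053 0.1739 0.092 ]
np [ 0.4839 -0.0134  0.092 ]
stopC [ 0.496  -0.3739  0.122 ]
tubebot [ 0.4967 -0.3794  0.02  ]
micA [ 0.5162 -0.2964  0.047 ]
micB [ 0.454 -0.336  0.047]
rack [ 0.5745 -0.2636  0.034 ]
rack [ 0.5716 -0.4091  0.034 ]
rack [ 0.3806 -0.2617  0.034 ]
rack [ 0.3774 -0.406   0.034 ]
top 12 390 393 210 213 391.5 211.5
scene 27 355 361 249 257 358.3703703703704 251.55555555555554
topm 19 209 212 156 160 210.57894736842104 158.10526315789474
scm 8 243 246 181 183 244.875 182.0
```

View pics/sc_crop.png

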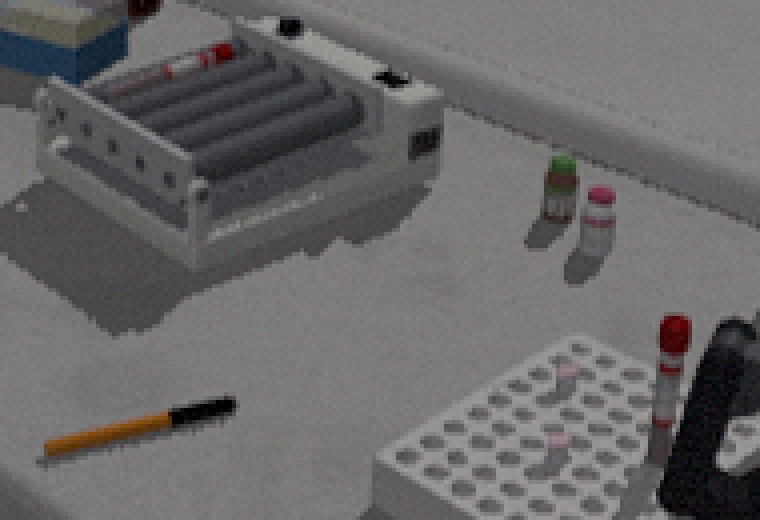

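The scene crop shows the mixer's near plate at (45–195, 80–185), the tube in the rack with its stopper at (675,335), and a deck that slopes somewhat. I'll align the tool with the mixer's x axis and go above the tube.

{"op": "servo_tool", "data": {
  "targets": [0,0,0,0,0,0.833,0,0,0,0,0,0.833,0,0,0,0,0,0.833,0,0,0,0,0,0.833,0.047,-0.046,0,0,0,0,0.047,-0.046,0,0,0,0,0.047,-0.046,0,0,0,0,0.047,-0.046,0,0,0,0,0.047,-0.046,0,0,0,0,0.047,-0.046,0,0,0,0,0.047,-0.046,0,0,0,0,0.047,-0.046,0,0,0,0,0.047,-0.046,0,0,0,0,0.047,-0.046,0,0,0,0,0.047,-0.046,0,0,0,0,0.047,-0.046,0,0,0,0,0,0,0,0,0,0,0,0,0,0,0,0],
  "gripper": 1,
  "grip_force": 25
}}

```text
clock: 1.9
tcp_pos: [0.4985, -0.3761, 0.2556]
eef_rot: [[0.995, -0.103, -0.001], [-0.103, -0.995, 0.001], [-0.001, -0.001, -1.0]]
contact_force: [-0.7, -0.3, 0.4]
width: 1.004
finger_force: 0.0
```

```bash
cat >> h.py <<'E'
def wrist():
    s=robot.read_state();c=robot.camera("wrist");H=np.array(c["hand_eye"]);R=np.array(s["eef_rot"])
    Rw=R@H[:3,:3];tw=R@H[:3,3]+np.array(s["tcp_pos"]);c["R"]=Rw.T;c["t"]=-Rw.T@tw;return s,c
E
python3 - <<'E'
from h import *
s,c=wrist();print(s["clock"],np.round(s["tcp_pos"],4),np.round(s["eef_rot"],3).tolist(),np.round(s["qpos"],2),np.round(s["contact_force"],2))
print(c["mtx"].tolist(), np.round(-c["R"].T@c["t"],3))
k=red(c["image"]);n,l,st,ce=cv2.connectedComponentsWithStats(k)
for i in range(1,n):
    if st[i,4]>30:print(st[i],ce[i],onz(c,ce[i],.126))
cv2.imwrite("pics/w1.png",c["image"][:,:,::-1])
S=dict(np.load("scene0.npz"));T=dict(np.load("top0.npz"))
print("held",two(T,(391.5,211.5),S,(358.4,253)))
m=lambda x,y:(180+(x+.5)/3.6-.5,112+(y+.5)/3.6-.5);q=lambda x,y:(190+(x+.5)/4-.5,170+(y+.5)/4-.5)
for n,a,b in(("stop",m(113,167),q(222,51)),("nearL",m(41,333),q(52,80)),("nearR",m(281,364),q(192,152)),("farL",m(77,113),q(238,30)),("farR",m(300,134),q(383,88)),("hR",m(320,66),q(442,92))):
    print(n,two(T,a,S,b))
E
```

```text
1.9 [ 0.4985 -0.3761  0.2556] [[0.995, -0.103, -0.001], [-0.103, -0.995, 0.001], [-0.001, -0.001, -1.0]] [ 0.57  0.58  0.08  1.5  -0.05  1.06 -1.02] [-0.66 -0.28  0.43]
[[280.8486212045744, 0.0, 254.3222132079123], [0.0, 280.8486212045744, 197.0693001762945], [0.0, 0.0, 1.0]] [ 0.579 -0.385  0.373]
[246 185  16  18 202] [253.53960396 194.27227723] [ 0.5004324 -0.3754218  0.126    ]
[ 95 282   5  26  55] [ 96.8        292.96363636] [ 0.41007487 -0.20231851  0.126     ]
held (array([ 0.4964843 , -0.37532958,  0.11874402]), np.float64(0.002257478667431966))
stop (array([0.63588768, 0.12015591, 0.09152795]), np.float64(0.0030811620742806764))
nearL (array([0.50624   , 0.17293769, 0.08833888]), np.float64(0.0022462820126146477))
nearR (array([ 0.48369245, -0.01036336,  0.10130162]), np.float64(0.0043919764044150576))
farL (array([0.67922493, 0.14816805, 0.08903497]), np.float64(0.00702820981540627))
farR (array([ 0.66340132, -0.02395452,  0.0985191 ]), np.float64(0.0030951848212844735))
hR (array([ 0.71914348, -0.03811711,  0.08271586]), np.float64(0.001867847368582251))
```

View pics/w1.png

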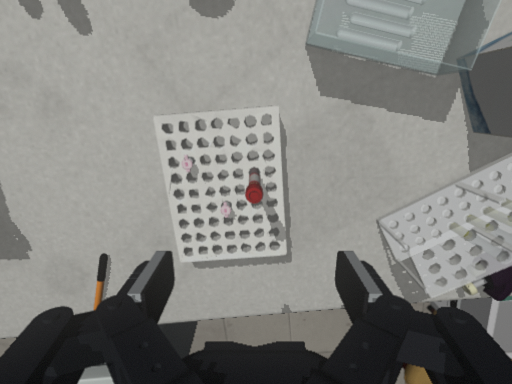

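The wrist view shows the stopper at (254,190), almost under the tool, with open fingers clear of the micro tubes at (187,163) and (226,209). I'll go down and close.

{"op": "servo_tool", "data": {
  "targets": [0,0,0.04,0,0,0,0,0,0.04,0,0,0,0,0,0.04,0,0,0,0,0,0.04,0,0,0,0,0,0.04,0,0,0,0,0,0.041,0,0,0,0,0,0,0,0,0,0,0,0,0,0,0]
}}

```text
clock: 2.75
tcp_pos: [0.4971, -0.3783, 0.136]
eef_rot: [[0.994, -0.107, -0.001], [-0.107, -0.994, -0.0], [-0.001, 0.001, -1.0]]
contact_force: [0.4, 1.1, 0.1]
width: 0.998
finger_force: 0.0
```

{"op": "servo_tool", "data": {
  "targets": [0,0,0,0,0,0,0,0,0,0,0,0,0,0,0,0,0,0,0,0,0,0,0,0,0,0,0,0,0,0,0,0,0,0,0,0,0,0,0,0,0,0,0,0,0,0,0,0,0,0,0,0,0,0,0,0,0,0,0,0],
  "gripper": -1,
  "grip_force": 25
}}

```text
clock: 3.75
tcp_pos: [0.4986, -0.377, 0.1362]
eef_rot: [[0.995, -0.105, 0.001], [-0.105, -0.995, -0.0], [0.001, 0.0, -1.0]]
contact_force: [0.3, 1.8, 4.2]
width: 0.176
finger_force: 24.6
```

{"op": "servo_tool", "data": {
  "targets": [0,0,-0.015,0,0,0,0,0,-0.03,0,0,0,0,0,-0.04,0,0,0,0,0,-0.04,0,0,0,0,0,-0.04,0,0,0,0,0,-0.04,0,0,0,0,0,-0.04,0,0,0,0,0,-0.035,0,0,0,0,0,0,0,0,0,0,0,0,0,0,0]
}}

```text
clock: 4.75
tcp_pos: [0.4978, -0.3769, 0.2753]
eef_rot: [[0.994, -0.105, -0.001], [-0.105, -0.994, 0.0], [-0.001, -0.0, -1.0]]
contact_force: [-0.1, 0.6, -0.4]
width: 0.179
finger_force: 24.4
```

```bash
python3 - <<'E'
from h import *
s,c=wrist();S=robot.camera("scene")
print(s["clock"],np.round(s["tcp_pos"],4),np.round(s["contact_force"],2),s["finger_force"],s["width"])
w=cv2.resize(c["image"],(400,300));z=cv2.resize(S["image"],(400,300))
cv2.imwrite("pics/lift.png",np.hstack([w,z])[:,:,::-1])
E
```

```text
4.75 [ 0.4978 -0.3769  0.2753] [-0.14  0.61 -0.39] 24.440409243106842 0.17871064216527086
```

View pics/lift.png

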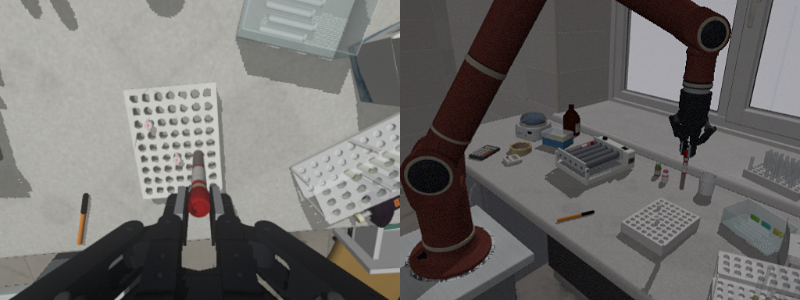

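The tube is held upright, with the micro tubes undisturbed. I'll carry it to just before the near plate, in line with the y = -17 groove.

{"op": "servo_tool", "data": {
  "targets": [-0.005,-0.02,0,0,0,0,-0.009,-0.04,0,0,0,0,-0.01,-0.05,0,0,0,0,-0.01,-0.05,0,0,0,0,-0.01,-0.05,0,0,0,0,-0.01,-0.05,0,0,0,0,-0.01,-0.05,0,0,0,0,-0.01,-0.05,0,0,0,0,-0.01,-0.05,0,0,0,0,-0.01,-0.05,0,0,0,0,-0.01,-0.05,0,0,0,0,-0.01,-0.05,0,0,0,0,-0.01,-0.05,0,0,0,0,-0.01,-0.05,0,0,0,0,-0.01,-0.05,0,0,0,0,-0.01,-0.05,0,0,0,0,-0.01,-0.05,0,0,0,0,-0.009,-0.041,0,0,0,0,-0.005,-0.02,0,0,0,0,0,0,0,0,0,0]
}}

```text
clock: 6.85
tcp_pos: [0.4546, 0.067, 0.2755]
eef_rot: [[0.995, -0.101, -0.001], [-0.101, -0.995, 0.0], [-0.001, -0.0, -1.0]]
contact_force: [0.5, -0.2, -0.4]
width: 0.176
finger_force: 24.4
```

```bash
python3 - <<'E'
from h import *
s,c=wrist()
print(s["clock"],np.round(s["tcp_pos"],4),np.round(s["eef_rot"],3).tolist(),np.round(s["contact_force"],2),s["finger_force"],np.round(s["qpos"],2))
np.savez("w2.npz",**c,tcp=s["tcp_pos"]);cv2.imwrite("pics/w2.png",cv2.resize(c["image"],(800,600),interpolation=cv2.INTER_CUBIC)[:,:,::-1])
E
```

```text
6.85 [0.4546 0.067  0.2755] [[0.995, -0.101, -0.001], [-0.101, -0.995, 0.0], [-0.001, -0.0, -1.0]] [ 0.5  -0.22 -0.43] 24.443795084953308 [-0.17  0.3  -0.03  1.92  0.01  0.92 -1.88]
```

View pics/w2.png

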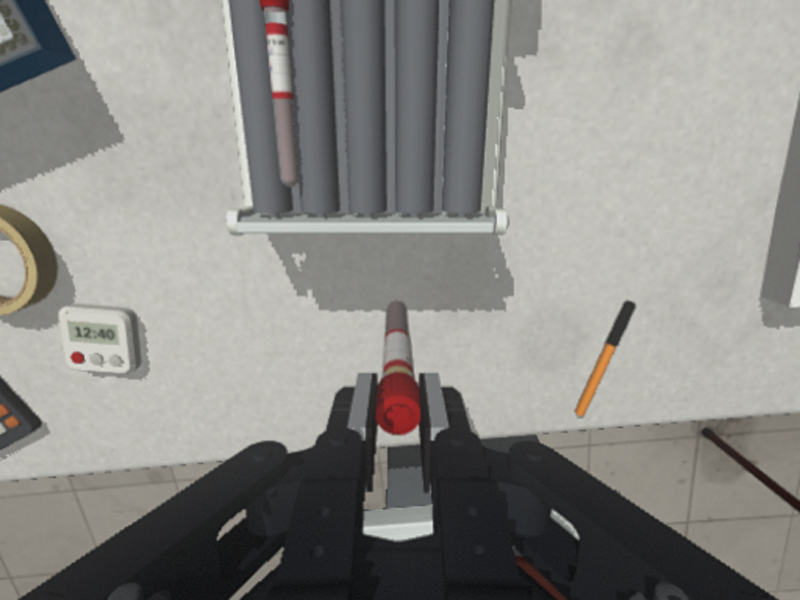

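The wrist view shows the near plate at rows 215–232, columns 235–500, and five rollers. The empty groove between rollers 3 and 4 is at about column 392, and the tube tip at (397,305) is well in line. Next I measure the gaps.

```bash
python3 - <<'E'
from h import *
c=dict(np.load("w2.npz"));g=cv2.cvtColor(c["image"],cv2.COLOR_RGB2GRAY).astype(float)
o=-c["R"].T@c["t"];print("cam",o)
for r in(8,60,110,130):
    p=cv2.GaussianBlur(g[r-3:r+4].mean(0)[None],(5,1),0)[0];print(r,[int(v) for v in p[145:325:2]])
for col in(200,250,300):print(col,[int(v) for v in g[128:156,col-2:col+3].mean(1)])
E
```

```text
cam [0.53532824 0.05869389 0.3932249 ]
8 [210, 149, 107, 109, 113, 114, 114, 113, 111, 104, 97, 88, 106, 129, 145, 151, 153, 144, 119, 77, 70, 87, 107, 112, 111, 111, 108, 103, 95, 87, 78, 67, 58, 79, 108, 111, 102, 94, 101, 106, 110, 111, 111, 109, 107, 102, 95, 87, 78, 65, 71, 104, 115, 105, 87, 92, 102, 107, 110, 112, 111, 109, 107, 102, 95, 87, 76, 68, 99, 115, 111, 90, 84, 94, 102, 107, 111, 114, 113, 110, 108, 103, 96, 89, 79, 97, 146, 155, 155, 147]
60 [189, 187, 204, 215, 160, 112, 112, 114, 115, 114, 111, 107, 100, 92, 95, 117, 126, 122, 112, 98, 79, 69, 86, 107, 112, 113, 112, 109, 105, 98, 90, 82, 71, 60, 71, 106, 116, 107, 98, 103, 109, 111, 112, 111, 108, 104, 97, 89, 80, 67, 64, 100, 117, 112, 92, 95, 104, 109, 111, 113, 111, 108, 104, 98, 89, 80, 69, 88, 113, 111, 95, 87, 98, 105, 110, 113, 114, 113, 109, 106, 100, 92, 82, 87, 138, 156, 156, 161, 153, 128]
110 [185, 186, 187, 188, 190, 209, 213, 158, 113, 113, 115, 114, 111, 107, 101, 93, 89, 111, 134, 135, 126, 108, 86, 79, 98, 111, 113, 112, 109, 105, 99, 91, 83, 73, 62, 67, 104, 117, 111, 101, 106, 110, 112, 112, 10
[... 366 characters left out ...]
6, 88, 79, 69, 62, 87, 115, 116, 105, 105, 110, 112, 113, 110, 106, 101, 93, 84, 74, 64, 85, 115, 113, 98, 100, 108, 111, 113, 112, 109, 105, 99, 91, 81, 71, 86, 112, 110, 93, 95, 105, 111, 113, 114, 113, 109, 105, 99, 90, 80, 102, 149, 149, 156, 174, 151, 135, 153, 188]
200 [112, 112, 112, 112, 113, 113, 113, 112, 100, 90, 94, 128, 151, 153, 182, 205, 203, 200, 198, 199, 175, 138, 132, 133, 134, 134, 135, 134]
250 [115, 115, 116, 116, 115, 116, 115, 114, 108, 110, 134, 150, 151, 151, 182, 207, 202, 198, 199, 199, 174, 135, 130, 131, 132, 132, 131, 131]
300 [101, 102, 102, 102, 102, 102, 101, 99, 93, 90, 92, 102, 131, 154, 186, 208, 203, 199, 201, 202, 175, 136, 131, 130, 131, 129, 130, 130]
```

```bash
python3 - <<'E'
from h import *
from scipy.optimize import brentq
c=dict(np.load("w2.npz"))
for r,a,b,m in((8,34.9,69.4,52.1),(60,36.4,68.7,52.2),(110,37.2,68.0,52.3),(130,37.6,67.7,52.4)):
    A,B,M=[(145+2*i,r) for i in(a,b,m)]
    f=lambda z:abs((onz(c,A,z)-onz(c,B,z))@[.104,.9945,0])-.068
    z=brentq(f,0,.2);print(r,"z",round(z,4),"groove",np.round(onz(c,M,z),4),np.round(onz(c,M,.075),4))
for col in(200,250,300):print("plate",np.round(onz(c,(col,142),.092),4),np.round(onz(c,(col,148.3),.092),4))
for p in((397,303),(397,410)):print("tube",np.round(onz(c,(p[0]*.64,p[1]*.64),.145 if p[1]<350 else .265),4))
S=robot.camera("scene");cv2.imwrite("pics/s3.png",cv2.resize(S["image"][150:260,170:320],None,fx=5,fy=5,interpolation=3)[:,:,::-1])
E
```

```text
8 z 0.0697 groove [0.6244 0.0548 0.0697] [0.623  0.0549 0.075 ]
60 z 0.066 groove [0.5791 0.0596 0.066 ] [0.5779 0.0596 0.075 ]
110 z 0.0681 groove [0.5293 0.0647 0.0681] [0.5295 0.0646 0.075 ]
130 z 0.0679 groove [0.5079 0.0668 0.0679] [0.5085 0.0666 0.075 ]
plate [0.5029 0.12   0.092 ] [0.4964 0.1211 0.092 ]
plate [0.4976 0.0673 0.092 ] [0.491 0.068 0.092]
plate [0.4922 0.0146 0.092 ] [0.4855 0.0149 0.092 ]
tube [0.4565 0.0671 0.145 ]
tube [0.4574 0.0669 0.265 ]
```

View pics/s3.png

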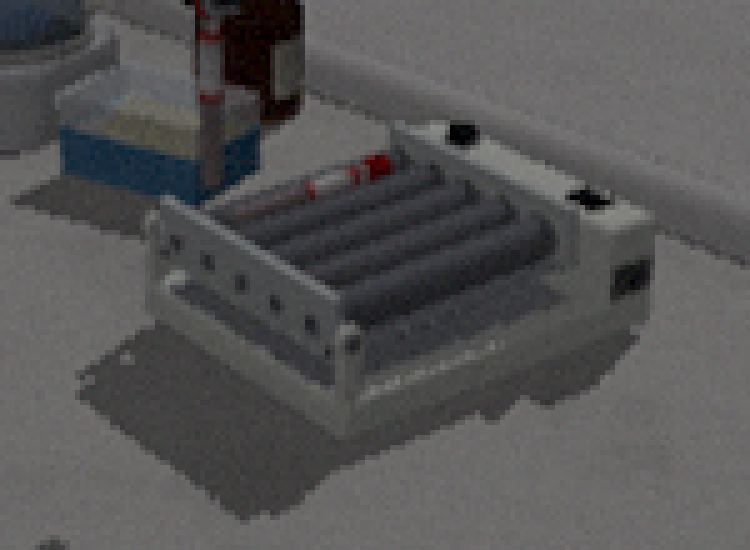

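The deck looks nearly level: the roller axes come out at z ≈ 0.066–0.070 along its length. The scene crop agrees, with the rollers parallel to the base. I'll shift 5 mm onto the groove line and lower the tube outside the near plate.

{"op": "servo_tool", "data": {
  "targets": [0,-0.005,0,0,0,0,0,-0.005,0.01,0,0,0,0,0,0.02,0,0,0,0,0,0.02,0,0,0,0,0,0.02,0,0,0,0,0,0.02,0,0,0,0,0,0.02,0,0,0,0,0,0.02,0,0,0,0,0,0.02,0,0,0,0,0,0.02,0,0,0,0.01,0,0,0,0,0,0.01,0,0,0,0,0,0.01,0,0,0,0,0,0.01,0,0,0,0,0,0,0,0,0,0,0,0,0,0,0,0,0]
}}

```text
clock: 8.55
tcp_pos: [0.4759, 0.0683, 0.191]
eef_rot: [[0.994, -0.105, 0.0], [-0.105, -0.994, 0.0], [0.0, -0.0, -1.0]]
contact_force: [-0.1, -0.7, 0.5]
width: 0.174
finger_force: 24.4
```

```bash
python3 - <<'E'
from bench import robot
import numpy as np
for i in range(2):
    s=robot.read_state();print(s["clock"],np.round(s["tcp_pos"],4),np.round(s["contact_force"],2),np.round(s["moment"],3))
    robot.camera("top")
E
```

```text
8.55 [0.4759 0.0683 0.191 ] [-0.11 -0.66  0.52] [ 0.024 -0.002  0.057]
8.6 [0.4757 0.0683 0.1909] [ 0.13 -0.53 -0.33] [0.002 0.019 0.007]
```

{"op": "servo_tool", "data": {
  "targets": [0.006,-0.003,0,0,0,0,0.006,0,0,0,0,0,0.006,0,0,0,0,0,0.006,0,0,0,0,0,0.006,0,0,0,0,0,0.006,0,0,0,0,0,0.006,0,0,0,0,0,0.006,0,0,0,0,0,0.006,0,0,0,0,0,0.006,0,0,0,0,0]
}}

```text
clock: 9.65
tcp_pos: [0.5057, 0.0665, 0.1906]
eef_rot: [[0.994, -0.105, -0.001], [-0.105, -0.994, -0.0], [-0.001, 0.0, -1.0]]
contact_force: [-1.5, 0.7, -0.7]
width: 0.173
finger_force: 24.6
```

{"op": "servo_tool", "data": {
  "targets": [0.008,0,0,0,0,0,0.008,0,0,0,0,0,0.008,0,0,0,0,0,0.008,0,0,0,0,0,0.008,0,0,0,0,0,0.008,0,0,0,0,0]
}}

```text
clock: 10.25
tcp_pos: [0.5301, 0.0641, 0.1909]
eef_rot: [[0.994, -0.105, 0.0], [-0.105, -0.994, 0.0], [0.0, -0.0, -1.0]]
contact_force: [-2.4, 0.0, -0.5]
width: 0.177
finger_force: 24.8
```

```bash
python3 - <<'E'
from h import *
s,c=wrist();S=robot.camera("scene")
print(s["clock"],np.round(s["tcp_pos"],4),np.round(s["contact_force"],2),np.round(s["moment"],3),s["width"])
w=cv2.resize(c["image"],(512,384));z=cv2.resize(S["image"][110:260,180:290],(281,384))
cv2.imwrite("pics/lean.png",np.hstack([w,z])[:,:,::-1])
E
```

```text
10.25 [0.5301 0.0641 0.1909] [-2.43  0.01 -0.52] [0.023 0.561 0.025] 0.17727654878286161
```

View pics/lean.png

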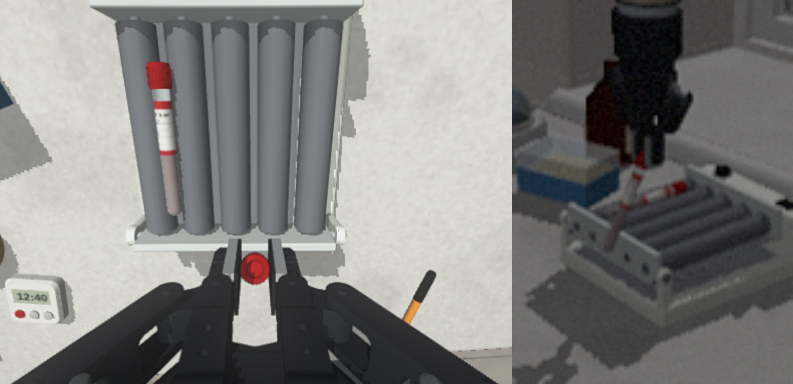

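The tube leans about 27° against the near plate's top edge, seen edge-on at (255,268). I'll keep pushing until the bottom comes over the edge.

{"op": "servo_tool", "data": {
  "targets": [0.009,0,0,0,0,0,0.009,0,0,0,0,0,0.009,0,0,0,0,0,0.009,0,0,0,0,0,0.009,0,0,0,0,0,0.009,0,0,0,0,0,0.009,0,0,0,0,0]
}}

```text
clock: 11.05
tcp_pos: [0.5616, 0.0608, 0.1909]
eef_rot: [[0.994, -0.105, 0.001], [-0.105, -0.994, 0.0], [0.0, -0.0, -1.0]]
contact_force: [-1.6, 0.9, -0.2]
width: 0.176
finger_force: 24.3
```

{"op": "servo_tool", "data": {
  "targets": [0.008,0,0,0,0,0,0.008,0,0,0,0,0,0.008,0,0,0,0,0,0.008,0,0,0,0,0]
}}

```text
clock: 11.45
tcp_pos: [0.5777, 0.0591, 0.1911]
eef_rot: [[0.994, -0.105, 0.001], [-0.105, -0.994, 0.0], [0.001, -0.0, -1.0]]
contact_force: [-1.3, -0.0, 0.4]
width: 0.173
finger_force: 24.4
```

```bash
python3 - <<'E'
from h import *
s,c=wrist();S=robot.camera("scene")
print(s["clock"],np.round(s["tcp_pos"],4),np.round(s["contact_force"],2),np.round(s["moment"],3),s["width"])
w=cv2.resize(c["image"],(400,300));z=cv2.resize(S["image"][120:240,200:300],(400,480))
w=cv2.copyMakeBorder(w,0,180,0,0,0)
cv2.imwrite("pics/lean2.png",np.hstack([w,z])[:,:,::-1])
E
```

```text
11.45 [0.5777 0.0591 0.1911] [-1.35 -0.03  0.41] [-0.014  0.347  0.022] 0.17297975676319544
```

View pics/lean2.png

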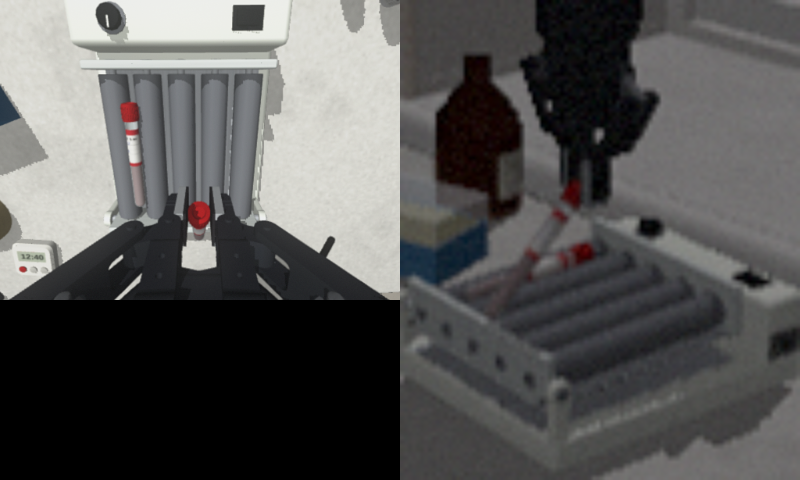

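The tube leans about 42°, with its bottom at the plate's edge, scene crop (495,315). A bit more push should bring it over.

{"op": "servo_tool", "data": {
  "targets": [0.008,0,0,0,0,0,0.008,0,0,0,0,0,0.008,0,0,0,0,0]
}}

```text
clock: 11.85
tcp_pos: [0.5893, 0.0578, 0.1908]
eef_rot: [[0.994, -0.105, 0.001], [-0.105, -0.994, 0.0], [0.001, -0.0, -1.0]]
contact_force: [-0.1, 0.2, -0.2]
width: 0.176
finger_force: 24.9
```

{"op": "servo_tool", "data": {
  "targets": [0.008,0,0,0,0,0,0.008,0,0,0,0,0,0,0,0,0,0,0,0,0,0,0,0,0]
}}

```text
clock: 12.25
tcp_pos: [0.5967, 0.057, 0.1907]
eef_rot: [[0.994, -0.105, -0.0], [-0.105, -0.994, 0.0], [-0.0, -0.0, -1.0]]
contact_force: [1.0, -0.9, -0.1]
width: 0.176
finger_force: 24.9
```

```bash
python3 - <<'E'
from h import *
s=robot.read_state();S=robot.camera("scene");s2=robot.read_state()
print(s["clock"],np.round(s["tcp_pos"],4),np.round(s["contact_force"],2),np.round(s["moment"],3),np.round(s2["contact_force"],2))
cv2.imwrite("pics/lean3.png",cv2.resize(S["image"][120:240,200:300],(500,600),interpolation=2)[:,:,::-1])
E
```

```text
12.25 [0.5967 0.057  0.1907] [ 1.01 -0.91 -0.1 ] [-0.03   0.019  0.043] [ 0.03  0.2  -1.3 ]
```

View pics/lean3.png

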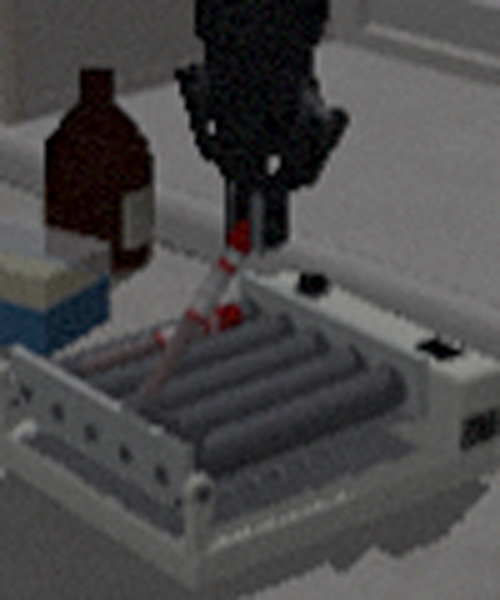

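The tube is over the edge: its bottom is on or just above the rollers inside the plate, lean is about 35° and the forces are near zero. I'll swing it down along an arc about its bottom.

{"op": "servo_tool", "data": {
  "targets": [0.005,0,0.007,0,0,0,0.006,0,0.007,0,0,0,0.006,0,0.007,0,0,0,0.006,0,0.007,0,0,0,0.006,0,0.007,0,0,0]
}}

```text
clock: 12.8
tcp_pos: [0.6119, 0.0556, 0.1734]
eef_rot: [[0.994, -0.105, 0.001], [-0.105, -0.994, 0.0], [0.001, -0.0, -1.0]]
contact_force: [-0.3, -1.0, 1.3]
width: 0.176
finger_force: 24.4
```

{"op": "servo_tool", "data": {
  "targets": [0.006,0,0.008,0,0,0,0.006,0,0.008,0,0,0,0.006,0,0.008,0,0,0,0.006,0,0.008,0,0,0]
}}

```text
clock: 13.2
tcp_pos: [0.6241, 0.0542, 0.1574]
eef_rot: [[0.994, -0.105, 0.002], [-0.105, -0.994, 0.0], [0.002, -0.0, -1.0]]
contact_force: [1.9, 0.7, 2.8]
width: 0.173
finger_force: 24.3
```

```bash
cat > m.py <<'E'
from h import *
s,c=wrist();S=robot.camera("scene");T=robot.camera("top")
print(s["clock"],np.round(s["tcp_pos"],4),np.round(s["contact_force"],2),np.round(s["moment"],3),s["width"])
for n,C,b in(("scene",S,(120,240,200,300)),("top",T,(130,220,185,270)),("wrist",c,(0,384,0,512))):
    y0,y1,x0,x1=b;k=red(C["image"][y0:y1,x0:x1],45);N,l,st,ce=cv2.connectedComponentsWithStats(k)
    print(n,[(st[i].tolist(),np.round(ce[i]+[x0,y0],1).tolist()) for i in range(1,N) if st[i,4]>5])
E
python3 m.py
```

```text
13.2 [0.6241 0.0542 0.1574] [1.92 0.71 2.85] [-0.044 -0.287  0.   ] 0.17335992927988378
scene [([53, 53, 4, 6, 15], [254.5, 174.9])]
top [([22, 1, 4, 5, 11], [208.4, 132.9]), ([29, 1, 19, 9, 83], [223.5, 134.4]), ([53, 4, 6, 16, 36], [240.3, 143.1]), ([29, 12, 3, 6, 10], [215.1, 144.4]), ([21, 14, 5, 8, 22], [207.9, 148.1])]
wrist [([145, 200, 26, 31, 640], [157.4, 215.2]), ([152, 239, 18, 8, 111], [160.5, 242.5]), ([241, 259, 28, 39, 915], [254.5, 277.9]), ([159, 280, 16, 5, 31], [164.9, 281.6]), ([247, 298, 16, 5, 40], [253.9, 300.4]), ([248, 316, 12, 3, 14], [253.2, 317.2])]
```

Contact is about 3 N up and the tube is at about 58°, in line. Continue.

{"op": "servo_tool", "data": {
  "targets": [0.005,0,0.008,0,0,0,0.005,0,0.008,0,0,0,0.004,0,0.008,0,0,0,0.004,0,0.008,0,0,0,0.004,0,0.008,0,0,0]
}}

```text
clock: 13.85
tcp_pos: [0.6339, 0.0531, 0.1367]
eef_rot: [[0.994, -0.105, -0.001], [-0.105, -0.994, 0.0], [-0.001, 0.0, -1.0]]
contact_force: [2.4, -0.5, 3.3]
width: 0.173
finger_force: 24.3
```

{"op": "servo_tool", "data": {
  "targets": [0.003,0,0.008,0,0,0,0.003,0,0.008,0,0,0,0.002,0,0.007,0,0,0,0.002,0,0.006,0,0,0,0,0,0,0,0,0,0,0,0,0,0,0]
}}

```text
clock: 14.45
tcp_pos: [0.6385, 0.0526, 0.1226]
eef_rot: [[0.994, -0.105, -0.002], [-0.105, -0.994, 0.0], [-0.002, 0.0, -1.0]]
contact_force: [-0.6, 0.3, 1.7]
width: 0.172
finger_force: 24.3
```

```bash
python3 m.py
```

```text
14.45 [0.6385 0.0526 0.1226] [-0.57  0.34  1.69] [ 0.029 -0.001 -0.004] 0.17223251687031485
scene [([43, 61, 5, 5, 15], [245.0, 182.4]), ([56, 61, 4, 6, 14], [257.9, 183.1])]
top [([25, 1, 4, 6, 12], [211.4, 133.4]), ([32, 0, 19, 10, 60], [224.6, 132.4]), ([54, 3, 6, 12, 30], [242.0, 138.6]), ([24, 7, 5, 11, 36], [210.7, 142.1]), ([38, 27, 4, 3, 7], [224.4, 158.0])]
wrist [([126, 240, 32, 38, 943], [141.1, 258.3]), ([240, 263, 29, 43, 1071], [254.5, 283.6]), ([136, 284, 20, 11, 129], [144.6, 289.1]), ([246, 309, 19, 10, 104], [254.6, 314.3]), ([146, 331, 10, 6, 35], [150.2, 333.3])]
```

{"op": "servo_tool", "data": {
  "targets": [0.001,0,0.004,0,0,0,0.001,0,0.004,0,0,0,0,0,0.004,0,0,0,0,0,0.004,0,0,0,0,0,0,0,0,0]
}}

```text
clock: 15.1
tcp_pos: [0.6405, 0.0525, 0.1147]
eef_rot: [[0.994, -0.105, 0.001], [-0.105, -0.994, 0.0], [0.001, -0.0, -1.0]]
contact_force: [1.0, -0.0, 0.9]
width: 0.169
finger_force: 24.3
```

{"op": "servo_tool", "data": {
  "targets": [0,0,0.003,0,0,0,0,0,0,0,0,0,0,0,0,0,0,0]
}}

```text
clock: 15.4
tcp_pos: [0.6403, 0.0525, 0.1135]
eef_rot: [[0.994, -0.105, 0.001], [-0.105, -0.994, 0.0], [0.001, -0.0, -1.0]]
contact_force: [2.2, -0.5, 0.8]
width: 0.168
finger_force: 24.3
```

{"op": "servo_tool", "data": {
  "targets": [0,0,0.003,0,0,0,0,0,0,0,0,0,0,0,0,0,0,0]
}}

```text
clock: 15.7
tcp_pos: [0.6404, 0.0525, 0.1123]
eef_rot: [[0.994, -0.105, 0.001], [-0.105, -0.994, 0.0], [0.001, -0.0, -1.0]]
contact_force: [0.7, -1.0, 3.8]
width: 0.171
finger_force: 25.8
```

The tube is nearly flat with light contact. Release by opening partway.

{"op": "servo_tool", "data": {
  "targets": [0,0,0,0,0,0,0,0,0,0,0,0,0,0,0,0,0,0,0,0,0,0,0,0,0,0,0,0,0,0,0,0,0,0,0,0,0,0,0,0,0,0,0,0,0,0,0,0],
  "gripper": -0.1
}}

```text
clock: 16.5
tcp_pos: [0.64, 0.0525, 0.1118]
eef_rot: [[0.994, -0.105, -0.0], [-0.105, -0.994, 0.0], [-0.0, -0.0, -1.0]]
contact_force: [0.3, -0.2, -0.3]
width: 0.445
finger_force: 0.0
```

{"op": "servo_tool", "data": {
  "targets": [0,0,-0.02,0,0,0,0,0,-0.03,0,0,0,0,0,-0.03,0,0,0,0,0,-0.03,0,0,0,0,0,-0.04,0,0,0,0,0,-0.04,0,0,0,0,0,-0.04,0,0,0,0,0,-0.04,0,0,0,-0.04,0,-0.03,0,0,0,-0.04,0,0,0,0,0,-0.04,0,0,0,0,0,-0.04,0,0,0,0,0,-0.04,0,0,0,0,0,0,0,0,0,0,0,0,0,0,0,0,0]
}}

```text
clock: 18.0
tcp_pos: [0.5414, 0.063, 0.2634]
eef_rot: [[0.995, -0.105, 0.003], [-0.105, -0.995, 0.0], [0.003, -0.001, -1.0]]
contact_force: [0.9, -0.2, 0.2]
width: 0.452
finger_force: 0.0
```

```bash
cat >> m.py <<'E'
print("groove y at x: .0667-.1022(x-.508)")
k=red(c["image"],30);N,l,st,ce=cv2.connectedComponentsWithStats(k)
for i in range(1,N):
    if st[i,4]>15:
        p=onz(c,ce[i],.082);print(st[i],np.round(p,4),"off",round(p[1]-(.0667-.1022*(p[0]-.508)),4))
np.savez("w9.npz",**c)
E
python3 m.py
```

```text
18.0 [0.5414 0.063  0.2634] [ 0.86 -0.21  0.16] [ 0.015 -0.04  -0.059] 0.45186968523331594
scene [([43, 61, 5, 5, 13], [245.0, 182.5]), ([57, 68, 5, 4, 14], [258.9, 189.3])]
top [([23, 26, 6, 5, 25], [210.6, 158.0]), ([34, 35, 4, 5, 8], [220.5, 166.9]), ([44, 34, 4, 7, 13], [230.5, 166.5]), ([17, 38, 4, 6, 11], [203.2, 170.5]), ([25, 38, 7, 7, 23], [213.1, 170.7]), ([8, 40, 4, 6, 10], [194.2, 172.3]), ([36, 42, 2, 4, 6], [221.3, 173.5]), ([17, 52, 11, 9, 27], [206.3, 185.9]), ([44, 53, 7, 8, 20], [232.3, 185.7]), ([9, 60, 4, 5, 8], [195.4, 191.5]), ([23, 61, 3, 5, 7], [209.4, 193.4]), ([27, 62, 3, 3, 6], [213.2, 192.8]), ([23, 69, 8, 5, 13], [211.8, 201.3]), ([23, 74, 8, 9, 17], [211.2, 207.5])]
wrist [([175, 87, 18, 19, 300], [183.7, 95.9]), ([245, 86, 18, 19, 315], [253.5, 94.9]), ([180, 115, 12, 6, 69], [185.4, 117.4]), ([249, 114, 11, 6, 65], [253.9, 116.5]), ([184, 151, 11, 4, 41], [188.7, 152.5]), ([249, 150, 11, 5, 40], [253.5, 152.0]), ([382, 276, 10, 15, 86], [386.4, 282.8]), ([57, 283, 7, 7, 39], [60.0, 286.2]), ([0, 300, 4, 6, 14], [0.9, 302.9]), ([2, 307, 8, 7, 38], [5.4, 309.9]), ([8, 314, 9, 6, 41], [12.2, 316.6]), ([15, 320, 8, 7, 38], [18.7, 323.1])]
groove y at x: .0667-.1022(x-.508)
[245  85  18  21 331] [0.6313 0.0545 0.082 ] off 0.0004
[175  86  19  20 333] [0.6378 0.1238 0.082 ] off 0.0704
[248 113  12   8  78] [0.6105 0.0567 0.082 ] off 0.0005
[180 114  13   7  81] [0.6171 0.1258 0.082 ] off 0.0703
[183 151  13   5  53] [0.581  0.1294 0.082 ] off 0.0702
[249 150  11   5  51] [0.5747 0.0602 0.082 ] off 0.0003
[381 276  12  15  99] [ 0.396 -0.086  0.082] off -0.1641
[ 56 283   9   7  45] [0.4343 0.3166 0.082 ] off 0.2424
[  0 300   4   7  19] [0.4183 0.3966 0.082 ] off 0.3207
[  1 307  10   7  50] [0.4073 0.3948 0.082 ] off 0.3178
[  8 313  10   8  50] [0.3964 0.3903 0.082 ] off 0.3121
[ 15 320   9   7  48] [0.3858 0.3857 0.082 ] off 0.3065
```

The tube lies within 0.5 mm of the groove line and parallel to the resting tube. It spans x ≈ 0.52–0.64, between the plates, and the arm is clear. Handing in.

```bash
python3 -c "
from bench import robot;print(robot.finish_job())"
```

```text
the job is handed in; nothing more can be done
None
```

The tube lies released in the mixer's y = -17 mm groove, within 0.5 mm of its middle line by the wrist camera and between the end plates, and the job was handed in at about 18 s with no verdict returned; I viewed 11 pictures, one over the limit of 10.

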